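Scrap lock cylinders into the right hopper bay

ROBOT

A 6-joint arm with a two-finger parallel gripper is mounted at the origin on the work surface. World frame = base frame: x ahead of the robot, y to its left, z up, the work surface at z = 0. Lengths are in m, angles in rad, forces in N, time in s.
With the tool pointing down it reaches from about 0.3 to 0.875 m from the base axis. Payload 6.4 kg.
Tool frame: the origin (TCP) lies on the centre line of the jaws, within the pads' length; the fingertips stand 14 mm ahead of it and the grasp point (between the pads) lies 5 mm behind it; z points along the fingers, y is the line along which they close (so a half turn about z gives the same grasp; the last joint's range is limited). The gripper opens to 85 mm and grips with 20 to 120 N. Pads are 22 mm wide; open, the fingers measure 114 mm over their backs; the gripper's body (76 mm by 85 mm) begins 54 mm behind the grasp point. The pads swing forward as they close: fully open they stand 13 mm farther back than shut.
Start: joints at [-1.463, 0.181, 1.607, -0, 1.354, -0.206], TCP at [0.178, -0.547, 0.245] pointing down, gripper open.
Joint ranges: [-2.99, 2.99], [-0.89, 2.07], [0.3, 2.58], [-1.14, 4.28], [0, 2.63], [-3.12, 3.12]. Speed limits (rad/s): [2.57, 2.57, 3.01, 3.14, 3.14, 3.14].

INTERFACE

Orientations are given as a unit quaternion [x, y, z, w].
In Python, from bench import status, cams, job, models gives the robot as it stands.
- The arm moves only by the shell command python3 -m inch 'ROWS' [FORCE]. ROWS is text: rows parted by semicolons, each of 7 numbers parted by spaces: the closure, from 0 (fully open) to 1 (shut), then the shift along the tool's x, y, z in m, then the turn, a rotation vector about the tool's x, y, z in degrees. In form: fingers dx dy dz ax ay az; .... A call has 1 to 20 rows; each row shifts and turns the commanded pose from where the row before left it, along the tool's axes as they then stand; what a row does not reach is not made up. A row lasts 1/10 s, in which the tool goes at most 50 mm and 8.59 degrees, less where a joint would pass 70% of its speed; a pose out of reach is approached as far as the arm can. A call with a gripper value outside its range is refused whole. The fingers move at their own pace and stop on an object; FORCE is the grip in N (left out, the last holds). Time passes only in rows, so rows that do not move let the fingers close. It gives the time, the measured TCP pose, the force, the opening and the grip force at its end, in the units of the state.
- status.observe(): the state, without advancing time (a new reading comes with each control period).
- cams.grab_frame(name): name is "scene" or "top" or "wrist"; returns a dict with "image" (420x560x3 uint8, blue, green, red), "vertical_fov" (degrees; the focal length in pixels is half the picture's height over the tangent of half this angle, whatever the lens; pixels are square), "cx", "cy" (the principal point, pixels), "dist" ([k1, k2, p1, p2, k3] as OpenCV has them; the pictures are not rectified), "world_to_cam" (4x4, takes a point from world to camera coordinates); the wrist camera has in their place "T_tool_cam" (4x4, takes a point from camera to tool coordinates, whose origin is the TCP and whose axes are the flange's). Camera axes: x right, y down, z forward; pixel columns grow to the right and rows downward; lengths in m; the calibration is good to about 2 mm. A picture is of the moment at which its call begins: read the wrist's pose just before it. There is no depth.
- job.job_done(): hands the job in; it is judged then, once.
Trained networks look in a picture, given as the dict that the camera call returned (one of the last four; its "shot" number tells which), for a name from the list of things; names that differ only in an ending like _2 or _b are one class to them, and where a whole thing is asked for, a point or a joint stands for the part that bears it (a point fixed in the world has none). Each returns a list of dicts, best first, with "conf" (0 to 1); they miss things now and then, are a little off and sometimes report something else, mostly with a low value. They report only what shows in the picture. A call takes as long as a camera call. They do not tell look-alikes from the thing itself.
- models.recognise(picture, name): "location" ([x, y, z] in m, in world coordinates, good to about 4 mm: the middle of the surface that is visible of it).
- models.regions_of(picture, name): "region" (420x560 bool, what is visible of it).
- models.tip_of(picture, name): "location" ([x, y, z] in m, in world coordinates, good to about 4 mm: a listed point, or the origin of a listed thing).
The state is a dict: "t": time; "joint_pos": joint angles; "joint_vel": joint speeds; "effort": joint torques, N m; "ee_pos": TCP position; "ee_rot": TCP orientation; "wrist_force": force on the tool from outside, world axes, zero at the start; "torque": the same for the moment, N m; "finger_gap": finger opening in m; "finger_force": force on a finger pad.
Only numpy, scipy, OpenCV 4.12 (cv2) and the standard library are available. Lean on these libraries where they do the work, as an engineer would, in place of code of your own. Each camera call takes 0.05 s, during which the arm holds its last target. There are 200 camera calls.

TASK

One bay of the scrap hopper already holds a padlock, the other a single lock cylinder. First slide the hopper's cover all the way to its stop over the bay with the padlock, then use the tray to tip its three lock cylinders into the bay where the other cylinder lies, without picking them out with the fingers. Put the empty tray back upright in the middle of its rubber mat, and leave the padlock and the other things on the bench where they are.

Things in the scene. Friction and masses are not known exactly. Their poses are not given: they have to be found in the camera images.
- hopper: fixed grey scrap hopper, open box 160 (its x) by 275 (its y) by 100 mm high, origin under its centre, z up. A 5 mm divider on y = 0 makes two bays, each 150 (x) by 130 mm (y) inside, centred on y = +69 and -69 mm; floor at 5 mm, walls 5 mm thick, rim at z = 100 mm
- cover (a joint): position (m) of the hopper's sliding cover along the hopper's y; 0 = astride the divider, +0.07 = at its stop, covering the whole +y bay, -0.07 = at its stop, covering the whole -y bay. Starts near 0, half over each bay. It stays where it is left and needs about 3 N to slide (plus 8 N per m/s)
- cover_grip (a point): middle of the cover's handle: black upright fin 12 mm thick (along the hopper's y), 60 mm long (along its x), 36 mm high above the plate; this point is 22 mm above the plate's top, 14 mm under the fin's top. The plate is 4 mm thick, 137 mm (y) by 170 mm (x), its top 105 mm above the bench
- mat: fixed black rubber mat 250 mm (its x) by 190 mm (its y), 3 mm thick, origin at its centre underneath on the bench, z up; the tray starts near its middle
- tray: loose aluminium scoop tray, about 220 g, origin under its floor, z up, x towards the open spout. 104 mm wide (y), from x = -65 mm (back wall) to x = +77 mm (spout edge), floor 3 mm, side and back walls 36 mm high, 3 mm thick. The front 40 mm of the floor ramps up 15 degrees to the spout. From the top of the back wall a black handle leans back, away from the spout, 35 degrees from vertical
- tray_grip (a point): where to grip the tray's handle, a flat black bar 12 mm thick, 40 mm wide (tray's y), ending 22 mm beyond this point. In the tray's frame the point is at (-91.5, 0, 67.3) mm; the bar runs along (-0.574, 0, 0.819), its flat faces look along (0.819, 0, 0.574). The cylinders slide out when the tray is tilted 70 to 85 degrees, spout down
- tray_spout (a point): middle of the tray's spout edge, at (76.5, 0, 13) mm in the tray's frame
- padlock: loose padlock: brass body 50 x 56 x 24 mm with a steel shackle reaching 45 mm out, lying flat on the floor of one of the two bays (which one varies); origin underneath near its centre
- cyl_resident: a brass profile lock cylinder: 64 mm long bar of keyhole-like section, lying on its side: a 17 mm round barrel with a flat fin alongside (33 mm wide, 17 mm high over all), 100 g; origin under its centre, x along its length, z up as it lies at the start. This one already lies alone on the floor of the other bay
- cyl1: a brass profile lock cylinder: 64 mm long bar of keyhole-like section, lying on its side: a 17 mm round barrel with a flat fin alongside (33 mm wide, 17 mm high over all), 100 g; origin under its centre, x along its length, z up as it lies at the start. In the tray at the start
- cyl2: a brass profile lock cylinder: 64 mm long bar of keyhole-like section, lying on its side: a 17 mm round barrel with a flat fin alongside (33 mm wide, 17 mm high over all), 100 g; origin under its centre, x along its length, z up as it lies at the start. In the tray at the start
- cyl3: a brass profile lock cylinder: 64 mm long bar of keyhole-like section, lying on its side: a 17 mm round barrel with a flat fin alongside (33 mm wide, 17 mm high over all), 100 g; origin under its centre, x along its length, z up as it lies at the start. In the tray at the start
- screwdriver: screwdriver with red handle, 180 mm, lying; loose bystander, leave it alone; origin under its centre
- oil_bottle: small bottle, 44 mm across, 110 mm high; loose bystander, leave it alone; origin under its centre
- mug: white mug, 76 mm across, 85 mm high; loose bystander, leave it alone; origin under its centre
- caliper: steel caliper, 160 mm long, lying flat; loose bystander, leave it alone; origin under its centre
- blank_box: cardboard box, 70 x 100 x 40 mm; loose bystander, leave it alone; origin under its centre
- brush: brush with wooden handle, 170 mm, lying; loose bystander, leave it alone; origin under its centre
Not all that is in view belongs to the job. Leave any pink look-alike of the tray alone.

How it is judged:
On the way, in this order (a step that is already met when the one before it is completed fails the run):
1. the cover is fully over the bay that holds the padlock (((x of padlock in the frame of hopper between -0.079 and 0.079 m and z of padlock in the frame of hopper between -0.005 and 0.085 m and y of padlock in the frame of hopper between 0 and 0.136 m and value of joint cover above 0.066 m) or (x of padlock in the frame of hopper between -0.079 and 0.079 m and z of padlock in the frame of hopper between -0.005 and 0.085 m and y of padlock in the frame of hopper between -0.136 and -0 m and value of joint cover below -0.066 m))), for 0.2 s.
2. the tray is tipped with its spout over the hopper (angle between tray's own z axis and vertical above 0.35 rad and horizontal distance between tray_spout and hopper below 0.18 m), for 0.05 s.
3. all four cylinders are in the bay without the padlock (((x of padlock in the frame of hopper between -0.079 and 0.079 m and z of padlock in the frame of hopper between -0.005 and 0.085 m and y of padlock in the frame of hopper between 0 and 0.136 m and value of joint cover above 0.066 m and (x of cyl1 in the frame of hopper between -0.079 and 0.079 m and z of cyl1 in the frame of hopper between -0.005 and 0.085 m and y of cyl1 in the frame of hopper between -0.136 and -0 m) and (x of cyl2 in the frame of hopper between -0.079 and 0.079 m and z of cyl2 in the frame of hopper between -0.005 and 0.085 m and y of cyl2 in the frame of hopper between -0.136 and -0 m) and (x of cyl3 in the frame of hopper between -0.079 and 0.079 m and z of cyl3 in the frame of hopper between -0.005 and 0.085 m and y of cyl3 in the frame of hopper between -0.136 and -0 m) and (x of cyl_resident in the frame of hopper between -0.079 and 0.079 m and z of cyl_resident in the frame of hopper between -0.005 and 0.085 m and y of cyl_resident in the frame of hopper between -0.136 and -0 m)) or (x of padlock in the frame of hopper between -0.079 and 0.079 m and z of padlock in the frame of hopper between -0.005 and 0.085 m and y of padlock in the frame of hopper between -0.136 and -0 m and value of joint cover below -0.066 m and (x of cyl1 in the frame of hopper between -0.079 and 0.079 m and z of cyl1 in the frame of hopper between -0.005 and 0.085 m and y of cyl1 in the frame of hopper between 0 and 0.136 m) and (x of cyl2 in the frame of hopper between -0.079 and 0.079 m and z of cyl2 in the frame of hopper between -0.005 and 0.085 m and y of cyl2 in the frame of hopper between 0 and 0.136 m) and (x of cyl3 in the frame of hopper between -0.079 and 0.079 m and z of cyl3 in the frame of hopper between -0.005 and 0.085 m and y of cyl3 in the frame of hopper between 0 and 0.136 m) and (x of cyl_resident in the frame of hopper between -0.079 and 0.079 m and z of cyl_resident in the frame of hopper between -0.005 and 0.085 m and y of cyl_resident in the frame of hopper between 0 and 0.136 m)))), for 0.2 s.
At the end, for the whole second after the job is handed in: All four cylinders lie in one bay and the padlock in the other; the cover is within 4 mm of its stop over the padlock's bay; the tray stands upright (within 0.08 rad) flat on the mat, its origin within 55 mm (mat's x) and 45 mm (mat's y) of the mat's centre; cylinders, padlock and tray are at rest (((x of padlock in the frame of hopper between -0.079 and 0.079 m and z of padlock in the frame of hopper between -0.005 and 0.085 m and y of padlock in the frame of hopper between 0 and 0.136 m and value of joint cover above 0.066 m and (x of cyl1 in the frame of hopper between -0.079 and 0.079 m and z of cyl1 in the frame of hopper between -0.005 and 0.085 m and y of cyl1 in the frame of hopper between -0.136 and -0 m) and (x of cyl2 in the frame of hopper between -0.079 and 0.079 m and z of cyl2 in the frame of hopper between -0.005 and 0.085 m and y of cyl2 in the frame of hopper between -0.136 and -0 m) and (x of cyl3 in the frame of hopper between -0.079 and 0.079 m and z of cyl3 in the frame of hopper between -0.005 and 0.085 m and y of cyl3 in the frame of hopper between -0.136 and -0 m) and (x of cyl_resident in the frame of hopper between -0.079 and 0.079 m and z of cyl_resident in the frame of hopper between -0.005 and 0.085 m and y of cyl_resident in the frame of hopper between -0.136 and -0 m)) or (x of padlock in the frame of hopper between -0.079 and 0.079 m and z of padlock in the frame of hopper between -0.005 and 0.085 m and y of padlock in the frame of hopper between -0.136 and -0 m and value of joint cover below -0.066 m and (x of cyl1 in the frame of hopper between -0.079 and 0.079 m and z of cyl1 in the frame of hopper between -0.005 and 0.085 m and y of cyl1 in the frame of hopper between 0 and 0.136 m) and (x of cyl2 in the frame of hopper between -0.079 and 0.079 m and z of cyl2 in the frame of hopper between -0.005 and 0.085 m and y of cyl2 in the frame of hopper between 0 and 0.136 m) and (x of cyl3 in the frame of hopper between -0.079 and 0.079 m and z of cyl3 in the frame of hopper between -0.005 and 0.085 m and y of cyl3 in the frame of hopper between 0 and 0.136 m) and (x of cyl_resident in the frame of hopper between -0.079 and 0.079 m and z of cyl_resident in the frame of hopper between -0.005 and 0.085 m and y of cyl_resident in the frame of hopper between 0 and 0.136 m))) and x of tray in the frame of mat between -0.055 and 0.055 m and y of tray in the frame of mat between -0.045 and 0.045 m and angle between tray's own z axis and vertical below 0.08 rad and height (world z) of tray below 0.01 m and linear speed of each of cyl1, cyl2, cyl3, cyl_resident, tray, padlock below 0.02 m/s); the robot touches nothing.
It fails at once if the padlock was moved by more than 30 mm (distance of padlock from where it was at the start of the episode above 0.03 m).
It fails at once if the fingers handled a cylinder (contact force between the fingers and cyl1 above 3 N or contact force between the fingers and cyl2 above 3 N or contact force between the fingers and cyl3 above 3 N or contact force between the fingers and cyl_resident above 3 N).
It fails at once if a bystander was moved by more than 30 mm (distance of any of screwdriver, oil_bottle, mug, caliper, blank_box, brush from where it was at the start of the episode above 0.03 m).
It also fails if it takes over 64 s, if anything falls off the work surface, if the arm or the gripper's body presses on something with over 40 N, if the wrist force passes 120 N, or if a joint passes its speed limit or range.

## Working session

There is one attempt and no reset: what is moved stays moved. The work goes in short steps, Python scripts to look and compute and a shell command to move; the robot and the scene stay as the last step left them, time stands still between calls to the robot, and variables do not carry over. Pictures are saved under pics/ and viewed, at most 13 in all, crops included, and the job is handed in when it is done.

```bash
mkdir -p pics; cat > h.py <<'E'
import numpy as np, cv2
from scipy.spatial.transform import Rotation as R
from bench import status, cams, job, models
np.set_printoptions(precision=4,suppress=True)
E
python3 - <<'E'
from h import *
s=status.observe();print(s['t'],s['ee_pos'],s['ee_rot'])
f={n:cams.grab_frame(n) for n in('scene','top')}
for n in f: cv2.imwrite(f'pics/{n}0.png',f[n]['image'])
for o in ['hopper','cover_grip','mat','tray','tray_grip','tray_spout','padlock','cyl_resident']:
  for n in f:
    print(o,n,[(np.array(d['location']),round(d['conf'],2)) for d in models.tip_of(f[n],o)[:4]])
E
```

```text
0.0 [ 0.1775 -0.5464  0.2444] [ 0.9877  0.1562  0.     -0.0009]
hopper scene [(array([ 0.5197, -0.1967,  0.0003]), 0.96)]
hopper top [(array([ 0.5205, -0.1959,  0.0056]), 0.56)]
cover_grip scene [(array([ 0.5235, -0.2003,  0.1268]), 0.94), (array([ 0.6853, -0.2847,  0.0023]), 0.5)]
cover_grip top [(array([ 0.5257, -0.1992,  0.131 ]), 0.91)]
mat scene [(array([0.5225, 0.2007, 0.0041]), 0.91)]
mat top [(array([ 0.4983, -0.2913,  0.0012]), 0.29)]
tray scene [(array([0.4367, 0.5886, 0.0029]), 0.85), (array([0.524 , 0.1913, 0.003 ]), 0.61)]
tray top [(array([0.4365, 0.5906, 0.0031]), 0.88), (array([ 0.4997, -0.2925,  0.0049]), 0.69), (array([0.5187, 0.1943, 0.0039]), 0.66)]
tray_grip scene [(array([0.5237, 0.2842, 0.073 ]), 0.88), (array([0.497 , 0.5275, 0.0674]), 0.58), (array([ 0.3804, -0.2747, -0.0024]), 0.51), (array([ 0.5224, -0.2006,  0.128 ]), 0.22)]
tray_grip top [(array([0.4984, 0.5255, 0.0675]), 0.69), (array([0.5266, 0.2823, 0.0668]), 0.61)]
tray_spout scene [(array([0.5137, 0.112 , 0.0127]), 0.84), (array([0.382 , 0.646 , 0.0159]), 0.82), (array([ 0.3823, -0.2784,  0.0009]), 0.32)]
tray_spout top [(array([0.3776, 0.6434, 0.0119]), 0.69), (array([ 0.5281, -0.2029,  0.1329]), 0.17)]
padlock scene [(array([ 0.5006, -0.2916,  0.0049]), 0.69), (array([0.4869, 0.1995, 0.0072]), 0.64), (array([ 0.3701,  0.008 , -0.0023]), 0.61)]
padlock top [(array([ 0.4972, -0.2928,  0.0038]), 0.76)]
cyl_resident scene [(array([ 0.5401, -0.0995,  0.0074]), 0.62)]
cyl_resident top [(array([ 0.5328, -0.0985,  0.0024]), 0.53)]
```

View pics/top0.png

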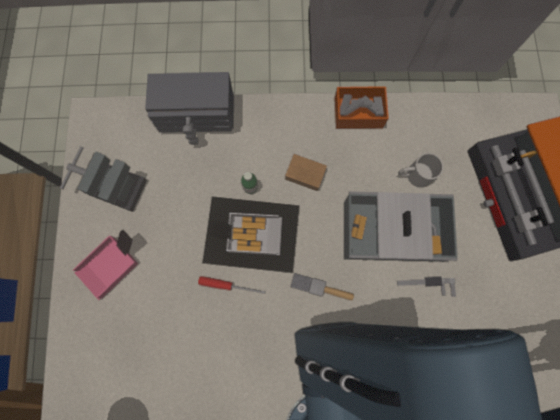

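View pics/scene0.png

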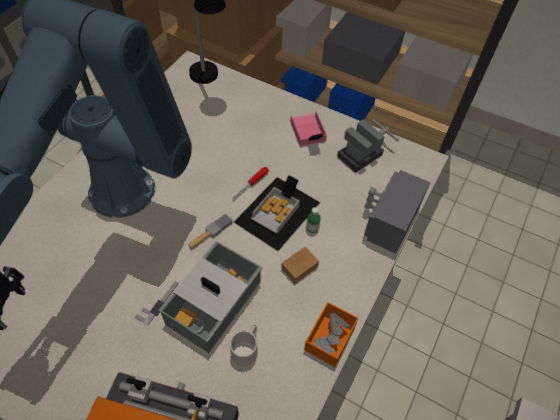

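The top view shows the hopper at about (400,227). The padlock is in its right-hand bay (436,243), which is world -y, and the resident cylinder is in the left bay (358,226). The tray and its cylinders sit on the mat at (252,235) with the spout towards the hopper. The pink look-alike is at (105,265). The scene view agrees, so the cover goes towards -y.

```bash
cat >> h.py <<'E'
def proj(f,mask,z):
    ys,xs=np.nonzero(mask); return px(f,np.c_[xs,ys],z)
def px(f,uv,z):
    F=210/np.tan(np.radians(f['vertical_fov'])/2)
    K=np.array([[F,0,f['cx']],[0,F,f['cy']],[0,0,1.]])
    n=cv2.undistortPoints(np.float64(uv).reshape(-1,1,2),K,np.array(f['dist'],float))[:,0]
    if 'world_to_cam' in f: T=np.linalg.inv(np.array(f['world_to_cam']))
    else: T=f['T']
    d=np.c_[n,np.ones(len(n))]@T[:3,:3].T; o=T[:3,3]
    return (o+d*((z-o[2])/d[:,2])[:,None])[:,:2]
def wrist():
    s=status.observe(); f=cams.grab_frame('wrist'); f['T']=pose(s)@np.array(f['T_tool_cam']); return f
def pose(s=None):
    s=s or status.observe(); T=np.eye(4); T[:3,:3]=R.from_quat(s['ee_rot']).as_matrix(); T[:3,3]=s['ee_pos']; return T
def rect(f,o,z,k=0):
    r=models.regions_of(f,o)
    for d in r[:3]:
        m=np.array(d['region']).astype(np.uint8)
        m=cv2.morphologyEx(m,cv2.MORPH_OPEN,np.ones((3,3)))
        if m.sum()<20: continue
        p=proj(f,m,z); q=cv2.minAreaRect((p*1000).astype(np.float32))
        print(o,z,round(d['conf'],2),'c',np.round(q[0],1),'size',np.round(q[1],1),'ang',round(q[2],1))
def steps(T0,T1,N):
    "identical rows (dx dy dz ax ay az) taking T0 to T1 in N rows"
    M=np.linalg.inv(T0)@T1; w=R.from_matrix(M[:3,:3]).as_rotvec()/N
    A=sum(R.from_rotvec(w*k).as_matrix() for k in range(N))
    d=np.linalg.solve(A,M[:3,3]); print(N,'rows:',np.round(d,4),np.round(np.degrees(w),2))
def mk(p,x,z):
    x=np.array(x,float);z=np.array(z,float);z/=np.linalg.norm(z);x-=z*(x@z);x/=np.linalg.norm(x)
    T=np.eye(4);T[:3,:3]=np.c_[x,np.cross(z,x),z];T[:3,3]=p;return T
def yawx(a): return [np.cos(np.radians(a)),np.sin(np.radians(a)),0]
E
python3 - <<'E'
from h import *
for n in('top','scene'):
  f=cams.grab_frame(n); print(n)
  rect(f,'hopper',.1); rect(f,'cover_grip',.105); rect(f,'mat',.003); rect(f,'tray',.036)
T=pose();steps(T,mk([.5245,-.2,.24],yawx(0),[0,0,-1]),14)
E
```

```text
top
hopper 0.1 0.71 c [ 520.2 -187.4] size [294.1 180. ] ang 87.8
hopper 0.1 0.56 c [505.2 189.7] size [229.5 174.6] ang 82.9
cover_grip 0.105 0.79 c [ 520.  -198.6] size [137.2 170.7] ang 87.7
cover_grip 0.105 0.37 c [ 518.1 -187.1] size [289.7 177.2] ang 87.6
mat 0.003 0.68 c [520.9 195.9] size [251.2 189.7] ang 82.9
tray 0.036 0.91 c [518.3 212.8] size [190.9 107.3] ang 86.6
tray 0.036 0.66 c [443.9 576.7] size [118.4 172.1] ang 46.4
tray 0.036 0.55 c [382.7 269.5] size [136.6  27.3] ang 80.0
scene
hopper 0.1 0.92 c [ 530.3 -208.7] size [300.9 198.8] ang 87.5
cover_grip 0.105 0.86 c [ 521.5 -200.7] size [142.2 175. ] ang 87.5
mat 0.003 0.61 c [521.8 196.9] size [253.1 196. ] ang 83.5
tray 0.036 0.82 c [527.4 218.6] size [233.1 116.5] ang 85.7
tray 0.036 0.8 c [447.2 573.6] size [117.  154.2] ang 44.6
14 rows: [ 0.0287 -0.0204  0.0004] [-0.   -0.    1.28]
```

```bash
python3 - <<'E'
from h import *
steps(pose(),mk([.522,-.1995,.24],yawx(-2.3),[0,0,-1]),15)
E
```

```text
15 rows: [ 0.0263 -0.0196  0.0004] [-0.   -0.    1.35]
```

```bash
python3 -m inch '0 .0263 -.0196 .0004 0 0 1.35;0 .0263 -.0196 .0004 0 0 1.35;0 .0263 -.0196 .0004 0 0 1.35;0 .0263 -.0196 .0004 0 0 1.35;0 .0263 -.0196 .0004 0 0 1.35;0 .0263 -.0196 .0004 0 0 1.35;0 .0263 -.0196 .0004 0 0 1.35;0 .0263 -.0196 .0004 0 0 1.35;0 .0263 -.0196 .0004 0 0 1.35;0 .0263 -.0196 .0004 0 0 1.35;0 .0263 -.0196 .0004 0 0 1.35;0 .0263 -.0196 .0004 0 0 1.35;0 .0263 -.0196 .0004 0 0 1.35;0 .0263 -.0196 .0004 0 0 1.35;0 .0263 -.0196 .0004 0 0 1.35;0 0 0 0 0 0 0;0 0 0 0 0 0 0' 40
python3 - <<'E'
from h import *
f=wrist(); cv2.imwrite('pics/w1.png',f['image'])
print(pose()); rect(f,'cover_grip',.105)
for o in('cover_grip','hopper'):print(o,[(np.array(d['location']),d['conf']) for d in models.tip_of(f,o)])
E
```

```text
t: 3.1
ee_pos: [0.5223, -0.1991, 0.2391]
ee_rot: [1.0, -0.019, -0.0, 0.0]
wrist_force: [0.0, -0.6, -0.0]
finger_gap: 0.0854
finger_force: 0.0
[[ 0.9992 -0.0388 -0.0008  0.5218]
 [-0.0388 -0.9992 -0.     -0.1996]
 [-0.0008  0.0001 -1.      0.239 ]
 [ 0.      0.      0.      1.    ]]
cover_grip 0.105 0.58 c [ 520.7 -199.5] size [136.9 169.8] ang 87.7
cover_grip [(array([ 0.519 , -0.2051,  0.125 ]), 0.96), (array([ 0.6885, -0.2835,  0.0014]), 0.53)]
hopper [(array([ 0.5174, -0.1928, -0.0006]), 0.82), (array([ 0.6865, -0.2866,  0.0024]), 0.29)]
```

View pics/w1.png

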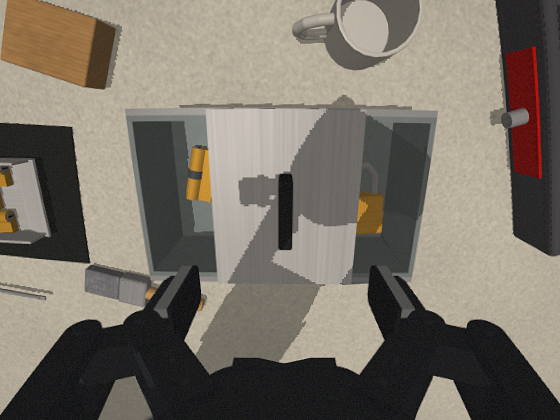

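The wrist view shows the fin centred at (285,212) between the open fingers. The resident cylinder is on the left (198,172) and the padlock on the right (370,205). Next I descend and grip the fin.

```bash
python3 -m inch '0 -.001 0 .025 0 0 0;0 0 0 .025 0 0 0;0 0 0 .025 0 0 0;0 0 0 .02 0 0 0;0 0 0 .01 0 0 0;0 0 0 .007 0 0 0;0 0 0 0 0 0 0;1 0 0 0 0 0 0;1 0 0 0 0 0 0;1 0 0 0 0 0 0;1 0 0 0 0 0 0;1 0 0 0 0 0 0;1 0 0 0 0 0 0;1 0 0 0 0 0 0' 40
```

```text
t: 4.7
ee_pos: [0.5214, -0.1995, 0.1277]
ee_rot: [1.0, -0.02, 0.0, 0.0]
wrist_force: [-1.7, -0.7, 3.7]
finger_gap: 0.0111
finger_force: 40.3
```

```bash
python3 -m inch '1 0 .005 0 0 0 0;1 0 .01 0 0 0 0;1 0 .01 0 0 0 0;1 0 .01 0 0 0 0;1 0 .01 0 0 0 0;1 0 .01 0 0 0 0;1 0 .006 0 0 0 0;1 0 .004 0 0 0 0;1 0 .003 0 0 0 0;1 0 0 0 0 0 0;1 0 0 0 0 0 0'
```

```text
t: 5.8
ee_pos: [0.5185, -0.2659, 0.1277]
ee_rot: [1.0, -0.02, -0.0, -0.001]
wrist_force: [-2.7, 8.0, 8.7]
finger_gap: 0.011
finger_force: 41.0
```

```bash
python3 -m inch '1 0 .003 0 0 0 0;1 0 .002 0 0 0 0;1 0 .002 0 0 0 0;1 0 0 0 0 0 0;1 0 0 0 0 0 0'
```

```text
t: 6.3
ee_pos: [0.5184, -0.2661, 0.1276]
ee_rot: [1.0, -0.019, -0.001, -0.007]
wrist_force: [-2.9, 33.6, 20.2]
finger_gap: 0.0112
finger_force: 45.0
```

```bash
python3 -m inch '1 0 -.003 0 0 0 0;1 0 -.003 0 0 0 0;1 0 0 0 0 0 0;0 0 0 0 0 0 0;0 0 0 0 0 0 0;0 0 0 0 0 0 0;0 0 0 0 0 0 0;0 0 0 -.01 0 0 0;0 0 0 -.03 0 0 0;0 0 0 -.04 0 0 0;0 0 0 -.04 0 0 0;0 0 0 0 0 0 0;0 0 0 0 0 0 0'
python3 - <<'E'
from h import *
for n in 'wrist','top':
  f=wrist() if n=='wrist' else cams.grab_frame('top')
  rect(f,'cover_grip',.105); rect(f,'hopper',.1)
  print(n,[(np.array(d['location']),d['conf']) for d in models.tip_of(f,'cover_grip')])
cv2.imwrite('pics/t2.png',f['image'][150:300,170:480].repeat(2,0).repeat(2,1))
rect(f,'tray',.036)
for z in(.036,):
  for o in('tray','tray_grip','tray_spout'):print(o,[(np.array(d['location']),round(d['conf'],2)) for d in models.tip_of(f,o)[:3]])
E
```

```text
t: 7.6
ee_pos: [0.5191, -0.269, 0.2493]
ee_rot: [1.0, -0.02, 0.001, 0.001]
wrist_force: [-0.7, -0.1, -1.1]
finger_gap: 0.0852
finger_force: 0.0
cover_grip 0.105 0.89 c [ 518.2 -265.9] size [137.4 170. ] ang 87.7
cover_grip 0.105 0.32 c [ 521.4 -197.8] size [273.2 172.3] ang 87.1
hopper 0.1 0.93 c [ 519.7 -196.6] size [278.4 175.1] ang 87.4
wrist [(array([ 0.5173, -0.2703,  0.1242]), 0.64), (array([ 0.3842, -0.2761,  0.0038]), 0.29)]
cover_grip 0.105 0.7 c [ 517.1 -262.7] size [130.8 171.3] ang 87.4
cover_grip 0.105 0.5 c [ 518.4 -184.1] size [283.2 176.6] ang 87.6
hopper 0.1 0.68 c [ 519.3 -188. ] size [283.6 178. ] ang 87.2
top [(array([ 0.5259, -0.2666,  0.1292]), 0.72)]
tray 0.036 0.66 c [443.2 576.8] size [118.6 176.7] ang 45.7
tray 0.036 0.56 c [517.9 211.4] size [194.3 107.8] ang 85.8
tray [(array([0.4381, 0.5911, 0.0004]), 0.9), (array([0.5173, 0.1928, 0.0015]), 0.56), (array([ 0.5326, -0.094 ,  0.0037]), 0.55)]
tray_grip [(array([0.524 , 0.2812, 0.0701]), 0.85), (array([0.4969, 0.5244, 0.0657]), 0.72)]
tray_spout [(array([0.5106, 0.1159, 0.0169]), 0.61), (array([0.3813, 0.6447, 0.0092]), 0.56)]
```

View pics/t2.png

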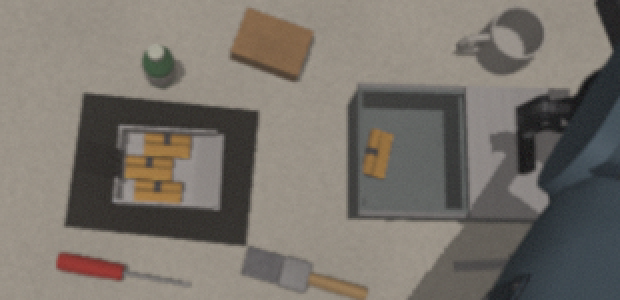

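Top crop: the cover is at its stop over the right-hand bay. The left bay is fully open with the resident cylinder at (377,153), and the tray is undisturbed at (168,168). Next I go to a pre-grasp pose above the tray handle.

```bash
cat >> h.py <<'E'
def handle(g,yaw,back=0,tilt=35,dg=.005):
    "TCP pose gripping the handle point g; tray x at yaw"
    t=np.radians(tilt); tx=np.array(yawx(yaw)); z=np.sin(t)*tx+np.cos(t)*np.array([0,0,-1])
    return mk(np.array(g)+z*(dg-back),yawx(yaw+90),z)
E
python3 - <<'E'
from h import *
steps(pose(),handle([.5245,.2825,.07],-94,.13),20)
f=cams.grab_frame('top')
for o in('oil_bottle','blank_box'):print(o,[(np.array(d['location']),d['conf']) for d in models.tip_of(f,o)[:1]])
E
```

```text
20 rows: [-0.0011 -0.0314 -0.0054] [-1.75 -0.03  0.08]
oil_bottle [(array([0.652 , 0.198 , 0.0002]), 0.57)]
blank_box [(array([0.6889, 0.0436, 0.0013]), 0.87)]
```

```bash
python3 -m inch '0 -.0011 -.0314 -.0054 -1.75 -.03 .08;0 -.0011 -.0314 -.0054 -1.75 -.03 .08;0 -.0011 -.0314 -.0054 -1.75 -.03 .08;0 -.0011 -.0314 -.0054 -1.75 -.03 .08;0 -.0011 -.0314 -.0054 -1.75 -.03 .08;0 -.0011 -.0314 -.0054 -1.75 -.03 .08;0 -.0011 -.0314 -.0054 -1.75 -.03 .08;0 -.0011 -.0314 -.0054 -1.75 -.03 .08;0 -.0011 -.0314 -.0054 -1.75 -.03 .08;0 -.0011 -.0314 -.0054 -1.75 -.03 .08;0 -.0011 -.0314 -.0054 -1.75 -.03 .08;0 -.0011 -.0314 -.0054 -1.75 -.03 .08;0 -.0011 -.0314 -.0054 -1.75 -.03 .08;0 -.0011 -.0314 -.0054 -1.75 -.03 .08;0 -.0011 -.0314 -.0054 -1.75 -.03 .08;0 -.0011 -.0314 -.0054 -1.75 -.03 .08;0 -.0011 -.0314 -.0054 -1.75 -.03 .08;0 -.0011 -.0314 -.0054 -1.75 -.03 .08;0 -.0011 -.0314 -.0054 -1.75 -.03 .08;0 -.0011 -.0314 -.0054 -1.75 -.03 .08'
python3 -m inch '0 0 0 0 0 0 0;0 0 0 0 0 0 0'
python3 - <<'E'
from h import *
f=wrist(); cv2.imwrite('pics/w3.png',f['image'])
T=pose();print(T)
for o in('tray','tray_grip','tray_spout','mat'):print(o,[(np.array(d['location']),round(d['conf'],2)) for d in models.tip_of(f,o)[:3]])
steps(T,handle([.5245,.2825,.07],-94,.13),5)
E
```

```text
t: 10.35
ee_pos: [0.5295, 0.3562, 0.172]
ee_rot: [0.953, -0.033, -0.011, 0.301]
wrist_force: [0.2, -0.1, 0.2]
finger_gap: 0.0858
finger_force: 0.0
t: 10.55
ee_pos: [0.529, 0.355, 0.171]
ee_rot: [0.953, -0.032, -0.012, 0.301]
wrist_force: [0.5, 1.0, 1.0]
finger_gap: 0.0854
finger_force: 0.0
[[ 0.9976 -0.0554 -0.0406  0.5296]
 [-0.0687 -0.8171 -0.5724  0.3545]
 [-0.0015  0.5738 -0.819   0.1724]
 [ 0.      0.      0.      1.    ]]
tray [(array([0.5211, 0.1936, 0.0038]), 0.7), (array([ 0.6846, -0.2863,  0.0016]), 0.62)]
tray_grip [(array([0.5208, 0.2831, 0.0666]), 0.87), (array([ 0.368 ,  0.0054, -0.0009]), 0.26)]
tray_spout [(array([0.5129, 0.1177, 0.0171]), 0.68)]
mat []
5 rows: [-0.      0.0001  0.    ] [0.   0.01 0.02]
```

View pics/w3.png

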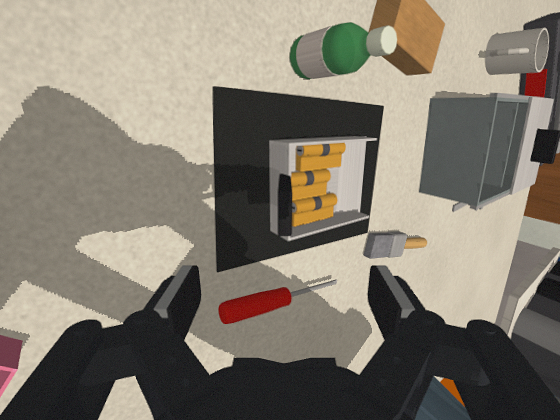

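```bash
python3 - <<'E'
from h import *
f=wrist(); im=f['image']
print('end face',px(f,[[284,178],[284,232],[284,205]],.0883))
print('back wall top corners, spout corners',px(f,[[271,140],[285,239]],.039),px(f,[[377,139],[369,215]],.039))
rect(f,'mat',.003)
E
```

```text
end face [[0.5555 0.293 ]
 [0.5089 0.2963]
 [0.5329 0.2946]]
back wall top corners, spout corners [[0.5796 0.2717]
 [0.473  0.2629]] [[0.5628 0.116 ]
 [0.4633 0.1251]]
mat 0.003 0.57 c [521.  198.1] size [251.6 189.6] ang 83.0
```

```bash
python3 - <<'E'
from h import *
f=wrist(); cv2.imwrite('pics/w4.png',cv2.resize(f['image'][120:250,250:390],None,fx=5,fy=4.6,interpolation=cv2.INTER_CUBIC))
E
```

```text
(no output)
```

View pics/w4.png

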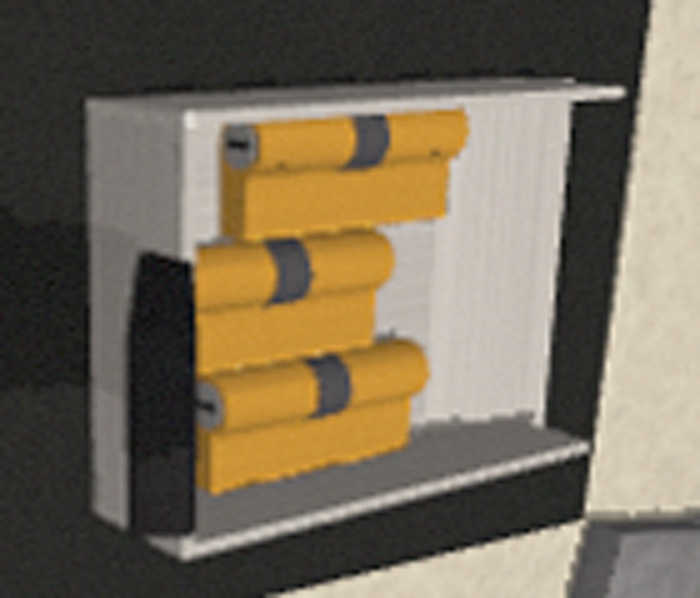

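```bash
python3 - <<'E'
from h import *
f=wrist(); print('cam',f['T'][:3,3])
c=lambda *p:[[250+x/5,120+y/4.6] for x,y in p]
bw=px(f,c((185,107),(180,552)),.039); print('back wall outer top',bw,np.linalg.norm(bw[0]-bw[1]),bw.mean(0))
print('side tips',px(f,c((624,90),(590,447)),.049))
print('floor spout corners',px(f,c((572,92),(545,425)),.016))
print('handle end rows at x=193, 130',px(f,c((193,262),(193,533),(130,265),(130,528)),.0883))
# predict
K=210/np.tan(np.radians(f['vertical_fov'])/2)
for yaw in(-94,):
  o=np.array([.5205,.1935,.003]);Rz=R.from_euler('z',yaw,degrees=True).as_matrix()
  P=[]
  for s in(22,):
    for y in(-20,20):
      for n in(-6,6): P.append(np.array([-91.5,y,67.3])+s*np.array([-.574,0,.819])+n*np.array([.819,0,.574]))
  P+= [[-65,52,36],[-65,-52,36],[77,52,13],[77,-52,13]]
  W=o+np.array(P)/1000@Rz.T
  Ti=np.linalg.inv(f['T']);C=W@Ti[:3,:3].T+Ti[:3,3]
  uv=cv2.projectPoints(C,np.zeros(3),np.zeros(3),np.array([[K,0,f['cx']],[0,K,f['cy']],[0,0,1]]),np.array(f['dist'],float))[0][:,0]
  print((uv-[250,120])*[5,4.6])
E
```

```text
cam [0.6139 0.4229 0.2781]
back wall outer top [[0.574  0.2541]
 [0.4714 0.2622]] 0.10291493611175233 [0.5227 0.2582]
side tips [[0.5645 0.1337]
 [0.4671 0.1401]]
floor spout corners [[0.5592 0.1133]
 [0.4588 0.1195]]
handle end rows at x=193, 130 [[0.5553 0.2891]
 [0.5037 0.2924]
 [0.5571 0.3012]
 [0.5088 0.305 ]]
[[125.7858 523.0938]
 [196.6992 523.1409]
 [123.6072 311.4324]
 [198.2643 311.4706]
 [181.8352  93.3454]
 [180.3611 544.8731]
 [573.5761  64.198 ]
 [543.4425 412.2808]]
```

The crop shows the handle's dark bar end at (160,400) behind the back wall's top edge (x≈182, rows 107–552). That matches my model to within about 3 mm. The cylinders lie well clear of where the fingers will go. I approach along the bar next.

```bash
python3 - <<'E'
from h import *
T=pose()
steps(T,handle([.5235,.2835,.0703],-95,.13),2)
steps(handle([.5235,.2835,.0703],-95,.13),handle([.5235,.2835,.0703],-95),8)
E
```

```text
2 rows: [-0.0001 -0.0004 -0.    ] [-0.02 -0.27  0.42]
8 rows: [0.     0.     0.0162] [ 0. -0. -0.]
```

```bash
python3 -m inch '0 0 -.0004 0 0 -.27 .42;0 0 -.0004 0 0 -.27 .42;0 0 0 .02 0 0 0;0 0 0 .02 0 0 0;0 0 0 .02 0 0 0;0 0 0 .02 0 0 0;0 0 0 .02 0 0 0;0 0 0 .015 0 0 0;0 0 0 .01 0 0 0;0 0 0 .005 0 0 0;0 0 0 0 0 0 0'
python3 -m inch '1 0 0 0 0 0 0;1 0 0 0 0 0 0;1 0 0 0 0 0 0;1 0 0 0 0 0 0;1 0 0 0 0 0 0;1 0 0 0 0 0 0;1 0 0 0 0 0 0' 100
python3 - <<'E'
from h import *
T=pose();print(T)
f=cams.grab_frame('top')
for o in('tray','tray_grip','tray_spout'):print(o,[(np.array(d['location']),round(d['conf'],2)) for d in models.tip_of(f,o)[:3]])
E
```

```text
t: 12.1
ee_pos: [0.5229, 0.2809, 0.0651]
ee_rot: [0.953, -0.041, -0.014, 0.301]
wrist_force: [0.4, 0.1, 0.3]
finger_gap: 0.0856
finger_force: 0.0
t: 12.8
ee_pos: [0.5232, 0.2811, 0.0659]
ee_rot: [0.953, -0.041, -0.013, 0.301]
wrist_force: [1.2, -0.8, 4.1]
finger_gap: 0.0108
finger_force: 97.7
[[ 0.9963 -0.0703 -0.0498  0.5232]
 [-0.0861 -0.8159 -0.5718  0.2811]
 [-0.0005  0.5739 -0.8189  0.0659]
 [ 0.      0.      0.      1.    ]]
tray [(array([0.518 , 0.193 , 0.0031]), 0.95), (array([0.5167, 0.2162, 0.0073]), 0.66), (array([0.4363, 0.5911, 0.0019]), 0.65)]
tray_grip [(array([0.5269, 0.2805, 0.0681]), 0.94), (array([ 0.6874, -0.2887,  0.0023]), 0.34)]
tray_spout [(array([0.5093, 0.1166, 0.0179]), 0.74), (array([0.3767, 0.6415, 0.0107]), 0.74), (array([0.4853, 0.2008, 0.0073]), 0.2)]
```

```bash
cat >> h.py <<'E'
def tray(sp,yaw,tilt):
    "TCP pose holding the tray: spout point sp, yaw, tilt (deg, spout down)"
    t=np.radians(tilt);tx=np.array(yawx(yaw))
    g=np.array(sp)+tx*(-.168*np.cos(t)+.0543*np.sin(t))+np.array([0,0,.168*np.sin(t)+.0543*np.cos(t)])
    return handle(g,yaw,0,35-tilt)
def hop(x,y,z):
    a=np.radians(-2.3); return np.array([.520+x*np.cos(a)-y*np.sin(a),-.1965+x*np.sin(a)+y*np.cos(a),z])
E
python3 - <<'E'
from h import *
T=pose(); L=T.copy(); L[2,3]+=.13
B=tray(hop(0,.085,.15),-92.3,0);C=tray(hop(0,.085,.125),-92.3,30);D=tray(hop(0,.085,.095),-92.3,78)
steps(T,L,8);steps(L,B,18);steps(B,C,8);steps(C,D,12)
for X in(L,B,C,D):print(X[:3,3])
E
```

```text
8 rows: [-0.      0.0093 -0.0133] [-0.  0. -0.]
18 rows: [0.0012 0.0105 0.007 ] [ 0.    0.09 -0.12]
8 rows: [ 0.      0.0079 -0.0037] [ 3.75 -0.    0.  ]
12 rows: [ 0.      0.0105 -0.0046] [ 4. -0. -0.]
[0.5233 0.2811 0.1959]
[0.53   0.0534 0.2002]
[0.5281 0.0062 0.251 ]
[ 0.5228 -0.1263  0.267 ]
```

```bash
python3 -m inch '1 0 .0035 -.005 0 0 0;1 0 .007 -.01 0 0 0;1 0 .0115 -.0165 0 0 0;1 0 .0115 -.0165 0 0 0;1 0 .0115 -.0165 0 0 0;1 0 .0115 -.0165 0 0 0;1 0 .0115 -.0165 0 0 0;1 0 .0065 -.0085 0 0 0;1 0 0 0 0 0 0'
python3 - <<'E'
from h import *
f=wrist(); cv2.imwrite('pics/w5.png',f['image']);print(pose())
E
```

```text
t: 13.9
ee_pos: [0.5241, 0.2814, 0.1975]
ee_rot: [0.953, -0.042, -0.012, 0.299]
wrist_force: [0.2, -0.7, -4.0]
finger_gap: 0.0109
finger_force: 97.7
[[ 0.9963 -0.071  -0.0491  0.5234]
 [-0.0863 -0.8167 -0.5705  0.2811]
 [ 0.0004  0.5726 -0.8198  0.1958]
 [ 0.      0.      0.      1.    ]]
```

View pics/w5.png

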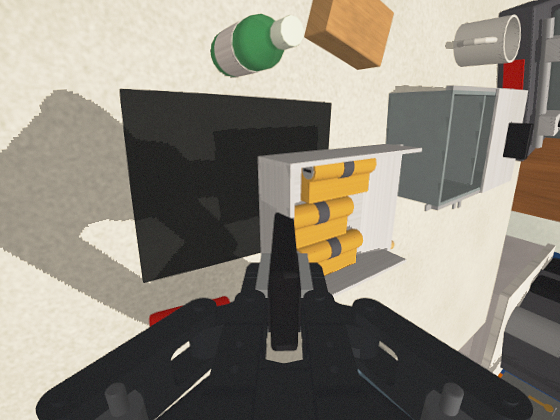

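The tray is lifted and level. The handle is held centrally at (284,280) and all three cylinders are still inside. Now I carry it to the hopper.

```bash
python3 -m inch '1 .0005 .005 .0035 0 .05 -.06;1 .0012 .0105 .007 0 .09 -.12;1 .0012 .0105 .007 0 .09 -.12;1 .0012 .0105 .007 0 .09 -.12;1 .0012 .0105 .007 0 .09 -.12;1 .0012 .0105 .007 0 .09 -.12;1 .0012 .0105 .007 0 .09 -.12;1 .0012 .0105 .007 0 .09 -.12;1 .0012 .0105 .007 0 .09 -.12;1 .0012 .0105 .007 0 .09 -.12;1 .0012 .0105 .007 0 .09 -.12;1 .0012 .0105 .007 0 .09 -.12;1 .0012 .0105 .007 0 .09 -.12;1 .0012 .0105 .007 0 .09 -.12;1 .0012 .0105 .007 0 .09 -.12;1 .0012 .0105 .007 0 .09 -.12;1 .0012 .0105 .007 0 .09 -.12;1 .0012 .0105 .007 0 .09 -.12;1 .0007 .0055 .0035 0 .04 -.06;1 0 0 0 0 0 0'
python3 - <<'E'
from h import *
T=pose();print(T)
f=cams.grab_frame('top')
for o in('tray','tray_grip','tray_spout','hopper'):print(o,[(np.array(d['location']),round(d['conf'],2)) for d in models.tip_of(f,o)[:3]])
B=tray(hop(0,.085,.15),-92.3,0);C=tray(hop(0,.085,.125),-92.3,30);D=tray(hop(0,.085,.095),-92.3,78)
steps(T,B,1);steps(T,C,8);steps(C,D,12)
E
```

```text
t: 15.95
ee_pos: [0.5301, 0.052, 0.2003]
ee_rot: [0.954, -0.019, -0.006, 0.301]
wrist_force: [0.3, 0.2, -5.5]
finger_gap: 0.0111
finger_force: 97.8
[[ 0.9992 -0.0336 -0.0226  0.5301]
 [-0.0405 -0.8184 -0.5732  0.052 ]
 [ 0.0007  0.5737 -0.8191  0.2003]
 [ 0.      0.      0.      1.    ]]
tray [(array([ 0.5298, -0.037 ,  0.1349]), 0.77), (array([0.4366, 0.5891, 0.0014]), 0.75), (array([ 0.5231, -0.1958,  0.0044]), 0.67)]
tray_grip [(array([0.5307, 0.0521, 0.2032]), 0.68), (array([0.4963, 0.525 , 0.0657]), 0.63)]
tray_spout [(array([0.377 , 0.6355, 0.0111]), 0.89), (array([ 0.5272, -0.1127,  0.1511]), 0.69)]
hopper [(array([ 0.521 , -0.1962,  0.0005]), 0.89)]
1 rows: [-0.0001 -0.0012 -0.0008] [ 0.01 -0.02 -0.04]
8 rows: [-0.      0.0078 -0.0038] [ 3.75 -0.   -0.  ]
12 rows: [ 0.      0.0105 -0.0046] [ 4. -0. -0.]
```

```bash
python3 -m inch '1 -.0003 .0078 -.0038 3.75 0 0;1 -.0003 .0078 -.0038 3.75 0 0;1 -.0003 .0078 -.0038 3.75 0 0;1 -.0003 .0078 -.0038 3.75 0 0;1 -.0003 .0078 -.0038 3.75 0 0;1 -.0003 .0078 -.0038 3.75 0 0;1 -.0003 .0078 -.0038 3.75 0 0;1 -.0003 .0078 -.0038 3.75 0 0'
python3 -m inch '1 0 .0105 -.0046 4 0 0;1 0 .0105 -.0046 4 0 0;1 0 .0105 -.0046 4 0 0;1 0 .0105 -.0046 4 0 0;1 0 .0105 -.0046 4 0 0;1 0 .0105 -.0046 4 0 0;1 0 .0105 -.0046 4 0 0;1 0 .0105 -.0046 4 0 0;1 0 .0105 -.0046 4 0 0;1 0 .0105 -.0046 4 0 0;1 0 .0105 -.0046 4 0 0;1 0 .0105 -.0046 4 0 0;1 0 0 0 0 0 0;1 0 0 0 0 0 0;1 0 0 0 0 0 0;1 0 0 0 0 0 0;1 0 0 0 0 0 0'
python3 - <<'E'
from h import *
T=pose();print(T)
D=tray(hop(0,.085,.095),-92.3,78);steps(T,D,1)
f=wrist(); g=cams.grab_frame('scene')
for q in(f,g):print('cyl',[(np.array(d['location']),round(d['conf'],2)) for d in models.recognise(q,'cyl1')])
cv2.imwrite('pics/s6.png',np.hstack([cv2.resize(f['image'],(400,300)),cv2.resize(g['image'][200:380,120:320],(400,360))[:300]]))
E
```

```text
t: 17.0
ee_pos: [0.5256, 0.007, 0.2515]
ee_rot: [0.999, -0.019, -0.001, 0.043]
wrist_force: [-0.8, -0.1, -5.4]
finger_gap: 0.011
finger_force: 98.0
t: 18.7
ee_pos: [0.5208, -0.1249, 0.2672]
ee_rot: [0.931, -0.017, 0.008, -0.366]
wrist_force: [-0.1, -0.1, -2.6]
finger_gap: 0.0107
finger_force: 98.5
[[ 0.9993 -0.0267  0.0269  0.5208]
 [-0.0378 -0.7319  0.6804 -0.1249]
 [ 0.0015 -0.6809 -0.7324  0.2672]
 [ 0.      0.      0.      1.    ]]
1 rows: [ 0.002   0.0011 -0.0008] [0.09 0.03 0.16]
cyl [(array([ 0.4839, -0.1322,  0.0167]), 0.94), (array([ 0.5544, -0.1693,  0.0671]), 0.79), (array([ 0.5388, -0.0982,  0.1827]), 0.75), (array([ 0.5253, -0.178 ,  0.0699]), 0.58)]
cyl [(array([ 0.557 , -0.1741,  0.0628]), 0.58), (array([ 0.5193, -0.173 ,  0.0685]), 0.45), (array([ 0.4827, -0.1281,  0.0196]), 0.43)]
```

View pics/s6.png

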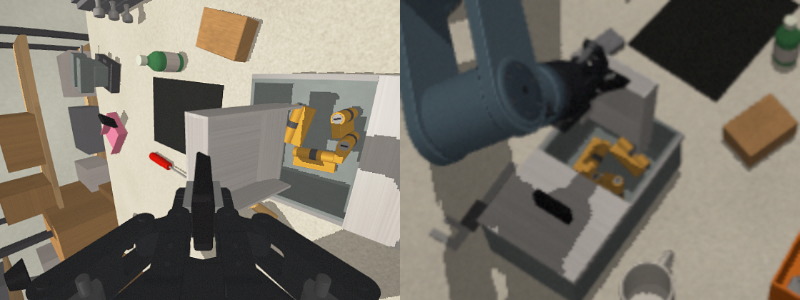

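The wrist view (left half) shows the tray empty and four cylinders in the open bay at (298,125), (345,122), (345,143) and (315,157). The scene view (right half) agrees. I lift clear and return.

```bash
python3 - <<'E'
from h import *
T=pose(); E=T.copy(); E[2,3]+=.11
L=handle([.5235,.2845,.07],-95);L[:3,3]=[.5245,.2825,.1965]
steps(T,E,7)
F=T.copy(); F[:3,:3]=tray([0,0,0],-93,30)[:3,:3]; F[:3,3]=[.524,.06,.36]
for a,b,N in((E,F,12),(F,L,14)):
  steps(a,b,N)
  M=np.linalg.inv(a)@b; w=R.from_matrix(M[:3,:3]).as_rotvec()/N
  d=np.linalg.solve(sum(R.from_rotvec(w*k).as_matrix() for k in range(N)),M[:3,3])
  S=np.eye(4);S[:3,:3]=R.from_rotvec(w).as_matrix();S[:3,3]=d
  X=a.copy(); G=handle([-.0915,0,.0673],0); pts=np.linalg.inv(G)@np.array([[.077,0,.013,1],[-.065,0,0,1]]).T
  for k in range(N): X=X@S; print(X[:3,3],(X@pts)[1:3].T.ravel())
E
```

```text
7 rows: [ 0.     -0.0107 -0.0115] [-0. -0. -0.]
12 rows: [-0.0004 -0.0143  0.007 ] [-4.    0.02  0.07]
[ 0.5209 -0.11    0.3814] [-0.1075  0.2083 -0.0558  0.3412]
[ 0.5211 -0.0944  0.3849] [-0.104   0.2121 -0.0432  0.3411]
[ 0.5213 -0.0787  0.3874] [-0.1002  0.2156 -0.0306  0.34  ]
[ 0.5216 -0.0628  0.3887] [-0.0962  0.2189 -0.0181  0.3381]
[ 0.5218 -0.0468  0.3889] [-0.092   0.2219 -0.0058  0.3354]
[ 0.5221 -0.0309  0.3881] [-0.0876  0.2246  0.0063  0.3318]
[ 0.5224 -0.015   0.3861] [-0.083   0.2269  0.0182  0.3273]
[0.5227 0.0006 0.383 ] [-0.0782  0.229   0.0296  0.3221]
[0.5231 0.016  0.3788] [-0.0734  0.2307  0.0407  0.316 ]
[0.5234 0.0311 0.3736] [-0.0684  0.232   0.0514  0.3092]
[0.5237 0.0458 0.3673] [-0.0633  0.233   0.0615  0.3017]
[0.524 0.06  0.36 ] [-0.0582  0.2337  0.0711  0.2934]
14 rows: [-0.001 -0.019  0.006] [-2.14 -0.05  0.14]
[0.5239 0.0784 0.3524] [-0.0443  0.2306  0.0871  0.2855]
[0.5239 0.0966 0.3441] [-0.0306  0.227   0.1027  0.2769]
[0.5239 0.1144 0.3351] [-0.0171  0.2229  0.118   0.2678]
[0.5239 0.1319 0.3255] [-0.0037  0.2183  0.133   0.2581]
[0.524  0.149  0.3153] [0.0095 0.2132 0.1476 0.2478]
[0.524  0.1657 0.3044] [0.0226 0.2076 0.1618 0.237 ]
[0.524  0.182  0.2929] [0.0354 0.2015 0.1755 0.2257]
[0.5241 0.1978 0.2808] [0.0479 0.195  0.1889 0.2139]
[0.5242 0.2132 0.2681] [0.0603 0.1879 0.2018 0.2016]
[0.5242 0.2281 0.2548] [0.0723 0.1805 0.2142 0.1888]
[0.5243 0.2425 0.241 ] [0.0841 0.1726 0.2262 0.1755]
[0.5244 0.2564 0.2267] [0.0955 0.1642 0.2376 0.1619]
[0.5244 0.2697 0.2118] [0.1067 0.1555 0.2486 0.1478]
[0.5245 0.2825 0.1965] [0.1175 0.1463 0.259  0.1333]
```

```bash
python3 -m inch '1 0 -.005 -.006 0 0 0;1 0 -.0107 -.0115 0 0 0;1 0 -.0107 -.0115 0 0 0;1 0 -.0107 -.0115 0 0 0;1 0 -.0107 -.0115 0 0 0;1 0 -.0107 -.0115 0 0 0;1 0 -.0107 -.0115 0 0 0;1 0 -.005 -.0055 0 0 0'
python3 -m inch '1 -.0004 -.0143 .007 -4 .02 .07;1 -.0004 -.0143 .007 -4 .02 .07;1 -.0004 -.0143 .007 -4 .02 .07;1 -.0004 -.0143 .007 -4 .02 .07;1 -.0004 -.0143 .007 -4 .02 .07;1 -.0004 -.0143 .007 -4 .02 .07;1 -.0004 -.0143 .007 -4 .02 .07;1 -.0004 -.0143 .007 -4 .02 .07;1 -.0004 -.0143 .007 -4 .02 .07;1 -.0004 -.0143 .007 -4 .02 .07;1 -.0004 -.0143 .007 -4 .02 .07;1 -.0004 -.0143 .007 -4 .02 .07'
python3 -m inch '1 -.001 -.019 .006 -2.14 -.05 .14;1 -.001 -.019 .006 -2.14 -.05 .14;1 -.001 -.019 .006 -2.14 -.05 .14;1 -.001 -.019 .006 -2.14 -.05 .14;1 -.001 -.019 .006 -2.14 -.05 .14;1 -.001 -.019 .006 -2.14 -.05 .14;1 -.001 -.019 .006 -2.14 -.05 .14;1 -.001 -.019 .006 -2.14 -.05 .14;1 -.001 -.019 .006 -2.14 -.05 .14;1 -.001 -.019 .006 -2.14 -.05 .14;1 -.001 -.019 .006 -2.14 -.05 .14;1 -.001 -.019 .006 -2.14 -.05 .14;1 -.001 -.019 .006 -2.14 -.05 .14;1 -.001 -.019 .006 -2.14 -.05 .14;1 0 0 0 0 0 0;1 0 0 0 0 0 0'
python3 - <<'E'
from h import *
T=pose();print(T)
f=cams.grab_frame('scene')
for q in (f,cams.grab_frame('top')):
  print('cyl',[(np.array(d['location']),round(d['conf'],2)) for d in models.recognise(q,'cyl1')])
  for o in('tray','tray_grip','tray_spout'):print(o,[(np.array(d['location']),round(d['conf'],2)) for d in models.tip_of(q,o)[:2]])
L=handle([.5235,.2845,.07],-95);L[:3,3]=[.524,.282,.07]
steps(T,L,10)
cv2.imwrite('pics/t7.png',cv2.resize(q['image'][150:300,170:480],None,fx=2,fy=2))
E
```

```text
t: 19.7
ee_pos: [0.5209, -0.1264, 0.3782]
ee_rot: [0.931, -0.018, 0.008, -0.366]
wrist_force: [0.2, 0.2, -1.8]
finger_gap: 0.011
finger_force: 98.7
t: 20.9
ee_pos: [0.524, 0.0596, 0.3597]
ee_rot: [0.999, -0.027, -0.001, 0.045]
wrist_force: [1.0, -0.1, -2.2]
finger_gap: 0.0106
finger_force: 98.5
t: 22.5
ee_pos: [0.525, 0.2811, 0.195]
ee_rot: [0.953, -0.042, -0.014, 0.3]
wrist_force: [0.3, 0.1, -0.6]
finger_gap: 0.0109
finger_force: 98.6
[[ 0.996  -0.0724 -0.0528  0.525 ]
 [-0.0896 -0.8161 -0.5709  0.2811]
 [-0.0018  0.5734 -0.8193  0.195 ]
 [ 0.      0.      0.      1.    ]]
cyl [(array([ 0.5162, -0.1761,  0.0686]), 0.52), (array([ 0.4804, -0.1296,  0.0146]), 0.48), (array([ 0.5579, -0.175 ,  0.0699]), 0.44)]
tray [(array([0.4354, 0.5888, 0.0016]), 0.74), (array([0.5225, 0.1906, 0.1309]), 0.73)]
tray_grip [(array([0.5262, 0.2866, 0.1986]), 0.97), (array([0.4949, 0.5272, 0.0693]), 0.85)]
tray_spout [(array([0.3831, 0.6443, 0.0146]), 0.83), (array([0.5138, 0.1138, 0.1447]), 0.74)]
cyl [(array([ 0.4823, -0.1306,  0.0142]), 0.61), (array([ 0.3782, -0.3009,  0.0069]), 0.58), (array([ 0.5443, -0.1653,  0.0591]), 0.49), (array([ 0.5141, -0.1687,  0.066 ]), 0.48), (array([ 0.517 , -0.2589,  0.1073]), 0.28)]
tray [(array([0.5224, 0.1939, 0.1331]), 0.74)]
tray_grip [(array([0.527 , 0.2811, 0.1954]), 0.66), (array([ 0.5231,  0.1949, -0.0005]), 0.66)]
tray_spout [(array([0.512 , 0.1191, 0.1467]), 0.82), (array([ 0.5366, -0.0985,  0.0042]), 0.19)]
10 rows: [-0.0001 -0.0072  0.0102] [-0.    0.02 -0.01]
```

View pics/t7.png

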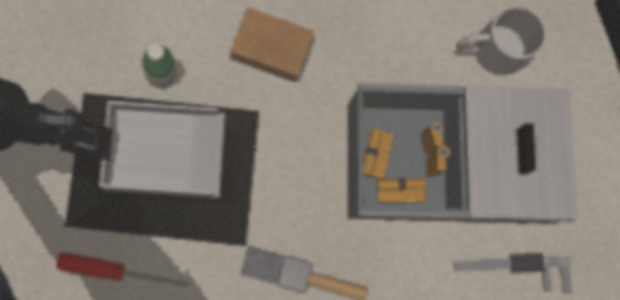

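The crop shows the tray empty above the mat. The four cylinders are in the open bay, with two of them leaning at (435,145), and the cover is still at its stop. I lower the tray next.

```bash
python3 -m inch '1 0 -.009 .013 0 0 0;1 0 -.012 .017 0 0 0;1 0 -.012 .017 0 0 0;1 0 -.012 .017 0 0 0;1 0 -.0115 .0165 0 0 0;1 0 -.0085 .012 0 0 0;1 0 -.0045 .006 0 0 0;1 0 -.0015 .002 0 0 0;1 0 0 0 0 0 0;1 0 0 0 0 0 0'
```

```text
t: 24.0
ee_pos: [0.5262, 0.2819, 0.0737]
ee_rot: [0.953, -0.043, -0.013, 0.3]
wrist_force: [-0.2, -0.4, -1.2]
finger_gap: 0.0111
finger_force: 98.5
```

```bash
python3 -m inch '1 0 -.002 .0028 0 0 0;1 0 -.0012 .0016 0 0 0;1 0 -.0006 .0008 0 0 0;1 0 0 0 0 0 0;1 0 0 0 0 0 0'; python3 -m inch '1 0 -.0006 .0008 0 0 0;1 0 -.0006 .0008 0 0 0;1 0 0 0 0 0 0;1 0 0 0 0 0 0'
```

```text
t: 24.5
ee_pos: [0.5255, 0.2817, 0.0664]
ee_rot: [0.953, -0.043, -0.013, 0.3]
wrist_force: [-0.4, 0.7, -1.2]
finger_gap: 0.0108
finger_force: 98.8
t: 24.9
ee_pos: [0.5259, 0.2818, 0.0659]
ee_rot: [0.953, -0.043, -0.013, 0.301]
wrist_force: [-1.0, 0.6, 7.4]
finger_gap: 0.0107
finger_force: 100.0
```

```bash
python3 -m inch '0 0 0 0 0 0 0;0 0 0 0 0 0 0;0 0 0 0 0 0 0;0 0 0 0 0 0 0;0 0 0 0 0 0 0;0 0 0 -.01 0 0 0;0 0 0 -.02 0 0 0;0 0 0 -.03 0 0 0;0 0 0 -.03 0 0 0;0 0 0 -.04 0 0 0;0 0 0 -.03 0 0 0;0 0 0 0 0 0 0;0 0 0 0 0 0 0'
python3 - <<'E'
from h import *
a=[wrist(),cams.grab_frame('top'),cams.grab_frame('scene')]
for q in a[1:]:
  print('cyl',[(np.array(d['location']),round(d['conf'],2)) for d in models.recognise(q,'cyl1')])
for q in a:
  for o in('tray','tray_grip','tray_spout','mat'):print(o,[(np.array(d['location']),round(d['conf'],2)) for d in models.tip_of(q,o)[:2]])
  rect(q,'cover_grip',.105)
cv2.imwrite('pics/f8.png',np.hstack([cv2.resize(a[0]['image'],(400,300)),cv2.resize(a[1]['image'][170:290,190:350],(400,300)),]))
cv2.imwrite('pics/f9.png',cv2.resize(a[1]['image'][180:270,335:465],None,fx=5,fy=5,interpolation=cv2.INTER_CUBIC))
E
```

```text
t: 26.2
ee_pos: [0.5338, 0.3737, 0.196]
ee_rot: [0.953, -0.043, -0.013, 0.3]
wrist_force: [-0.1, 0.5, -1.2]
finger_gap: 0.0854
finger_force: 0.0
cyl [(array([ 0.4851, -0.1315,  0.0158]), 0.73), (array([ 0.5151, -0.1707,  0.0654]), 0.67), (array([0.522 , 0.1966, 0.0038]), 0.54)]
cyl [(array([ 0.4815, -0.1278,  0.0173]), 0.54), (array([ 0.5179, -0.1741,  0.071 ]), 0.4)]
tray [(array([0.5227, 0.1914, 0.011 ]), 0.94)]
tray_grip [(array([0.5244, 0.285 , 0.0703]), 0.83)]
tray_spout [(array([0.5164, 0.1183, 0.0171]), 0.79), (array([0.6567, 0.2006, 0.0039]), 0.73)]
mat []
cover_grip 0.105 0.89 c [ 515.3 -309.6] size [253.7 172.3] ang 87.4
cover_grip 0.105 0.35 c [546.5 265.1] size [115.8  81. ] ang 85.7
cover_grip 0.105 0.35 c [449.7 148.6] size [128.   30.2] ang 71.6
tray [(array([0.4376, 0.592 , 0.0018]), 0.96), (array([0.5201, 0.1937, 0.0033]), 0.67)]
tray_grip [(array([0.5275, 0.2823, 0.0673]), 0.87), (array([0.4993, 0.5269, 0.0711]), 0.58)]
tray_spout [(array([0.5122, 0.1175, 0.0177]), 0.96), (array([ 0.4836, -0.1342,  0.0052]), 0.67)]
mat []
cover_grip 0.105 0.65 c [ 518.4 -266.2] size [141.4 175.5] ang 86.7
cover_grip 0.105 0.29 c [506.6 206.5] size [179.9 101.6] ang 87.0
tray [(array([0.4365, 0.5852, 0.0032]), 0.91), (array([0.5263, 0.1937, 0.0065]), 0.56)]
tray_grip [(array([0.5236, 0.2865, 0.07  ]), 0.98), (array([0.497 , 0.5287, 0.0665]), 0.95)]
tray_spout [(array([0.3816, 0.6462, 0.0145]), 0.95), (array([0.5125, 0.1154, 0.013 ]), 0.61)]
mat [(array([0.5237, 0.1993, 0.003 ]), 0.6)]
cover_grip 0.105 0.68 c [ 518.8 -266.3] size [135.4 167.3] ang 87.3
cover_grip 0.105 0.23 c [550.3 176.1] size [221.4 115. ] ang 86.4
```

View pics/f8.png

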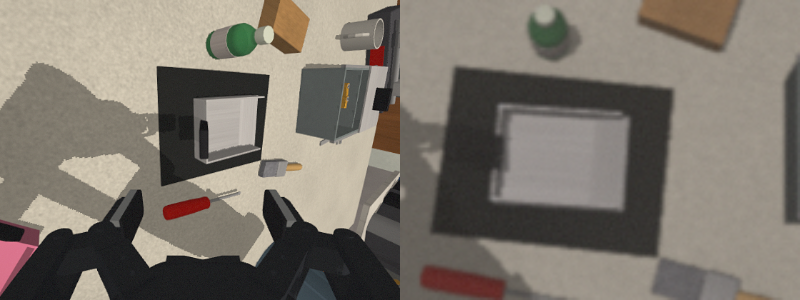

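View pics/f9.png

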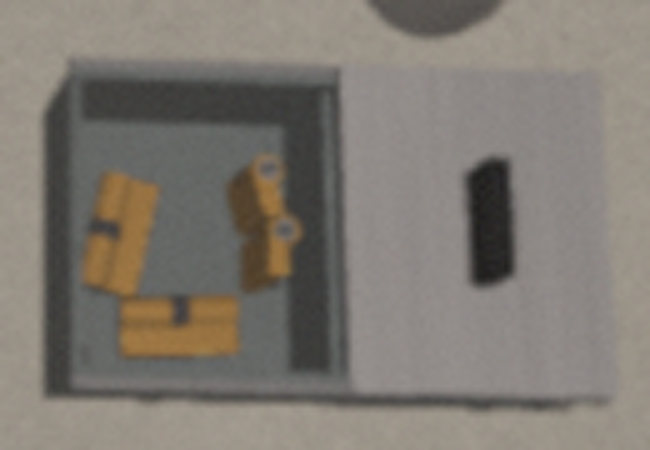

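The tray stands flat and empty in the middle of the mat, at about (565,158) in the right-hand picture. Four cylinders are in the open bay: two lying and two standing against the divider. The cover is at its stop and the gripper is clear, so I hand in.

```bash
python3 -c "
from bench import job; print(job.job_done())"
```

```text
the job is handed in; nothing more can be done
None
```

The job is handed in, but the hand-in gave no verdict: the cover is at its stop over the padlock's bay, all four cylinders are in the other bay (two of them standing upright against the divider), and the empty tray is back upright in the middle of its mat.

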